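Corner check of the counter scale

TASK

Give the counter scale its corner check before the shop opens: with the fingertips, gently press the round pad on the platform's left front corner down until the needle stands at the left marker clip, hold it there for about a second, and let go so that the needle comes back upright. Then do the same with the right pad and the right clip. Do not let the needle run past a clip, grip or lift nothing, and leave the other things on the counter where they stand.

Things in the scene. Friction and masses are not known exactly. Their poses are not given: they have to be found in the camera images.
- scale: White counter scale, fixed; base 235 x 270 x 30 mm. Origin on the counter below the pivot; x to its back, y to its left (seen from the robot), z up. Steel platform, x -100 to +65, y -130 to +130 mm, top 73 mm high, rocks left and right on an axle along x, 65 mm high. Behind it an upright white panel with graduations, 200 mm wide, front face at x = +100 mm, 210 to 285 mm high.
- platform (a joint): Tilt of the platform, rad: 0 level, needle upright; positive: left corner down, needle leaning left; negative: to the right; stops at +-0.24. Springs return it to 0 (4 N m per rad: about 0.4 N on a pad per mm of its way down, 3 to 8 N at the clips), well damped. 0.01 rad moves a pad 1.0 mm down and the needle tip 1.8 mm sideways.
- pad_left: Round black rubber pad, 50 mm across, on the platform's left front corner; the platform carries it. Origin at the centre of its flat top, which is 80 mm above the counter when level; 70 mm in front of the pivot (x -70 mm) and 100 mm left of it (y +100 mm). The rubber gives about 1 mm under the press.
- pad_right: The same pad on the right front corner (x -70 mm, y -100 mm in the scale's frame).
- needle_tip (a point): Tip of the thin upright dark needle that the platform carries at its back; 180 mm above the pivot axis, 245 mm above the counter when upright, 10 mm in front of the panel. It leans to the side whose pad is pressed.
- clip_left: Dark steel marker clip, 14 mm wide, 41 mm high, fixed over the panel's top edge, left of the middle: the mark for the left pad. Origin at its lower point, 245 mm above the counter; axes as the scale's. It stands 16 to 31 mm left of the upright needle's tip, varying. The needle is at the clip when its tip is within 6 mm either side of this origin along the scale's y.
- clip_right: The same clip right of the middle, the mark for the right pad; 16 to 31 mm right of the upright needle's tip, not necessarily as far out as the left one.
- sugar_shaker: Bystander: sugar shaker with a grey cap, 44 mm across, 90 mm high, beside the scale. Origin at the centre of its underside.
- pastry: Bystander: glazed swirl bun, 95 mm across, 32 mm high, on the other side of the scale. Origin at the centre of its underside.
- desk_bell: Bystander: brass counter bell, 84 mm across, 61 mm high, behind the scale on the left. Origin at the centre of its underside.

How it is judged:
On the way, in this order (a step that is already met when the one before it is completed fails the run):
1. the left pad is pressed and the needle is held at the left clip (y of needle_tip in the frame of clip_left between -0.006 and 0.006 m and contact force between the fingers and pad_left above 0.8 N), for 0.5 s.
2. the pad is let go and the needle stands upright (value of joint platform between -0.025 and 0.025 rad and contact force between the fingers and pad_left below 0.2 N and contact force between the fingers and pad_right below 0.2 N), for 0.2 s.
3. the right pad is pressed and the needle is held at the right clip (y of needle_tip in the frame of clip_right between -0.006 and 0.006 m and contact force between the fingers and pad_right above 0.8 N), for 0.5 s.
At the end, for the whole second after the job is handed in: After the left and then the right pad was pressed until the needle tip was held within 6 mm of the clip on that side for 0.5 s, both pads are released, the needle is at rest within 0.025 rad of upright, and shaker, bun and bell stand upright within 10 mm of where they were (value of joint platform between -0.025 and 0.025 rad and velocity of joint platform between -0.05 and 0.05 rad/s and distance of each of sugar_shaker, pastry, desk_bell from where it was at the start of the episode below 0.01 m and angle between each of sugar_shaker, pastry, desk_bell's own z axis and vertical below 0.1 rad); the robot touches nothing.
It fails at once if the needle runs more than 10 mm past a clip (y of needle_tip in the frame of clip_left above 0.01 m or y of needle_tip in the frame of clip_right below -0.01 m).
It fails at once if a pad is pulled or levered up instead of pressed ((contact force between the fingers and pad_left above 1 N and z of pad_left in the frame of scale above 0.087 m) or (contact force between the fingers and pad_right above 1 N and z of pad_right in the frame of scale above 0.087 m)).
It fails at once if a pad is squeezed or struck with more than 25 N (contact force between the fingers and pad_left above 25 N or contact force between the fingers and pad_right above 25 N).
It fails at once if a marker clip is touched (contact force between anything else and clip_left above 0.5 N or contact force between anything else and clip_right above 0.5 N).
It fails at once if a bystander is lifted or pushed away (distance of any of sugar_shaker, pastry, desk_bell from where it was at the start of the episode above 0.015 m).
It also fails if it takes over 51 s, if anything falls off the work surface, if the arm or the gripper's body presses on something with over 40 N, if the wrist force passes 120 N, or if a joint passes its speed limit or range.

ROBOT

A 6-joint arm with a two-finger parallel gripper is mounted at the origin on a cart in front of the work surface, level with it; the furniture and walls round the work are solid. World frame = base frame: x ahead of the robot, y to its left, z up, the work surface at z = 0. Lengths are in m, angles in rad, forces in N, time in s.
With the tool pointing down it reaches from about 0.25 to 0.775 m from the base axis. Payload 4 kg.
Tool frame: the origin (TCP) lies midway between the tips of the shut fingers; the grasp point (between the pads) lies grip_point_offset behind it (grip_point_offset is the distance from the TCP to the grasp point, in m); z points along the fingers, y is the line along which they close (so a half turn about z gives the same grasp; the last joint's range is limited). The gripper opens to 94 mm and grips with 3 to 60 N. Pads are 16 mm wide; open, the fingers measure 119 mm over their backs; the gripper's body (75 mm by 177 mm) begins 78 mm behind the grasp point.
Start: joints at [1.069, 0.087, 1.371, -0, 1.684, -0.103], TCP at [0.214, 0.507, 0.167] pointing down, gripper open.
Joint ranges: [-3.1, 3.1], [-0.76, 2.03], [0.27, 2.55], [-1.08, 4.22], [0.17, 2.65], [-2.57, 2.57]. Speed limits (rad/s): [2.79, 2.79, 3.14, 3.14, 3.14, 3.14].

INTERFACE

Orientations are given as [roll, pitch, yaw] about the fixed x, y, z axes, in that order (R = Rz(yaw) Ry(pitch) Rx(roll)).
In Python, from bench import * gives the robot as it stands. The module is installed in compiled form; this text tells all that it offers.
- The arm moves only by the tool apply_moves, never from a script. Its argument "commands" is a list of rows, each a list of 7 numbers: the turn, a rotation vector about the world's x, y, z in rad, then the shift along the world's x, y, z in m, then the opening in per cent of the stroke, from 0 (shut) to 100 (fully open). In form: [[ax, ay, az, x, y, z, jaw], ...]. A call has exactly 5 rows; each row is the pose to reach, as a shift and turn from the pose commanded when the call began; what a row does not reach only later rows make up. A row lasts 1/10 s, in which the tool goes at most 50 mm and 8.59 degrees, less where a joint would pass 70% of its speed; a pose out of reach is approached as far as the arm can. A call with a gripper value outside its range is refused whole. The fingers move at their own pace and stop on an object; the grip force is fixed at half the most. Time passes only in rows, so rows that repeat a pose let the fingers close, or fill a call up. It gives the time, the measured TCP pose, the force, the opening and the grip force at its end, in the units of the state.
- get_obs(): the state, without advancing time (a new reading comes with each control period).
- snapshot(name): name is "scene" or "top" or "wrist"; returns a dict with "pixels" (480x640x3 uint8, red, green, blue), "vertical_fov" (degrees; the focal length in pixels is half the picture's height over the tangent of half this angle, whatever the lens; pixels are square), "cx", "cy" (the principal point, pixels), "k1" (the pictures are not rectified: a ray, as slopes to the right and down, at radius r is drawn at 1 + k1 r^2 times it, then the intrinsics apply), "rvec" (rotation vector, rad) and "tvec" (3), from world to camera coordinates, as OpenCV has them. Camera axes: x right, y down, z forward; pixel columns grow to the right and rows downward; lengths in m; the calibration is good to about 2 mm. A picture is of the moment at which its call begins. There is no depth.
- close_job(): hands the job in; it is judged then, once.
Trained networks look in the newest picture that a camera, given by its name, has taken for a name from the list of things; names that differ only in an ending like _2 or _b are one class to them, and where a whole thing is asked for, a point or a joint stands for the part that bears it (a point fixed in the world has none). Each returns a list of dicts, best first, with "score" (0 to 1); they miss things now and then, are a little off and sometimes report something else, mostly with a low value. They report only what shows in the picture. A call takes as long as a camera call.
- masks_of(camera, query): "mask" (480x640 bool, what is visible of it) and "extent" ([left, top, right, bottom] in pixels, round what is visible of it).
- place_of(camera, query): "pixel" ([column, row] in pixels: a listed point, or the origin of a listed thing).
The state is a dict: "time": time; "joint_positions": joint angles; "qvel": joint speeds; "joint_torque": joint torques, N m; "tool_pos": TCP position; "ee_rot": TCP orientation; "wrist_force": force on the tool from outside, world axes, zero at the start; "wrist_torque": the same for the moment, N m; "width": finger opening in m; "finger_force": force on a finger pad.
Only numpy, scipy, OpenCV 4.12 (cv2) and the standard library are available. Lean on these libraries where they do the work, as an engineer would, in place of code of your own. Each camera call takes 0.05 s, during which the arm holds its last target. There are 200 camera calls.

## Working session

There is one attempt and no reset: what is moved stays moved. The work goes in short steps, Python scripts to look and compute and a tool call to move; the robot and the scene stay as the last step left them, time stands still between calls to the robot, and variables do not carry over. Pictures are saved under pics/ and viewed, at most 10 in all, crops included, and the job is handed in when it is done.

Besides the shell and the picture viewer there is one more tool, called after "Call:" by a JSON object that holds its "api" and its "payload", one argument or row to a line. apply_moves: Moves the arm, as the interface text tells. Its arguments: {"type":"object","properties":{"commands":{"type":"array"}},"required":["commands"]}

```bash
mkdir -p pics
cat > h.py <<'E'
from bench import *
import numpy as np, cv2
def snap(n,f=None):
    s=snapshot(n)
    if f: cv2.imwrite('pics/'+f,s['pixels'][:,:,::-1])
    return s
def ray(s,p):
    f=240/np.tan(np.radians(s['vertical_fov'])/2)
    d=np.array([(p[0]-s['cx'])/f,(p[1]-s['cy'])/f]);u=d.copy()
    for _ in range(30): u=d/(1+s['k1']*(u@u))
    R,_=cv2.Rodrigues(np.array(s['rvec'],float)); t=np.array(s['tvec'],float).ravel()
    return -R.T@t, R.T@np.array([u[0],u[1],1])
def onz(s,p,z):
    c,d=ray(s,p); return c+d*(z-c[2])/d[2]
def tri(l):
    A=np.zeros((3,3));b=np.zeros(3)
    for s,p in l:
        c,d=ray(s,p);d=d/np.linalg.norm(d);M=np.eye(3)-np.outer(d,d);A+=M;b+=M@c
    return np.linalg.solve(A,b)
E
python3 - <<'E'
from h import *
np.set_printoptions(precision=4,suppress=True)
o=get_obs();print({k:o[k] for k in('time','tool_pos','ee_rot','width','wrist_force')})
Z={'pad_left':.08,'pad_right':.08,'needle_tip':.245,'clip_left':.245,'clip_right':.245,'scale':0,'sugar_shaker':0,'pastry':0,'desk_bell':0}
S={n:snap(n,n+'0.png') for n in('scene','top')}
for q,z in Z.items():
    for n in S:
        r=place_of(n,q)
        for a in r[:2]: print(q,n,round(a['score'],2),np.array(a['pixel']),onz(S[n],a['pixel'],z))
E
```

```text
{'time': 0.0, 'tool_pos': array([0.2133, 0.5063, 0.1661]), 'ee_rot': array([-3.1394, -0.0002,  2.7428]), 'width': 0.09405355249300615, 'wrist_force': array([-0.583 , -0.9512,  0.5376])}
pad_left scene 0.79 [290.9 294.5] [0.5083 0.0714 0.08  ]
pad_left top 0.7 [317.5 285.9] [0.5055 0.0786 0.08  ]
pad_left top 0.19 [364.9 264.5] [ 0.5526 -0.0266  0.08  ]
pad_right scene 0.62 [360.7 358.5] [ 0.4689 -0.1244  0.08  ]
pad_right top 0.66 [408.2 300.5] [ 0.4725 -0.1225  0.08  ]
needle_tip scene 0.98 [386.9 218.2] [ 0.6444 -0.0492  0.245 ]
needle_tip top 0.84 [383.5 209.1] [ 0.6514 -0.0455  0.245 ]
clip_left scene 0.73 [380.4 208.1] [ 0.6625 -0.0234  0.245 ]
clip_left top 0.55 [375.2 202.6] [ 0.6637 -0.03    0.245 ]
clip_right scene 0.54 [395.5 215.5] [ 0.6607 -0.0572  0.245 ]
clip_right top 0.55 [395.2 209.1] [ 0.6515 -0.0675  0.245 ]
scale scene 0.75 [345.8 326.3] [ 0.5647 -0.024   0.    ]
scale top 0.75 [362.9 264.3] [ 0.5554 -0.03    0.    ]
scale top 0.73 [373.7 202.9] [ 0.7044 -0.0575  0.    ]
sugar_shaker scene 0.71 [387.9 216.8] [0.927  0.1059 0.    ]
sugar_shaker scene 0.7 [290.5 269.6] [0.6205 0.1761 0.    ]
sugar_shaker top 0.65 [281.  237.1] [0.621  0.1667 0.    ]
pastry scene 0.75 [440.8 417.3] [ 0.5012 -0.2799  0.    ]
pastry top 0.95 [462.8 283.1] [ 0.5091 -0.2729  0.    ]
desk_bell scene 0.86 [336.6 251.5] [0.7362 0.1299 0.    ]
desk_bell top 0.63 [293.4 185. ] [0.7481 0.1376 0.    ]
```

```bash
python3 -c "
import cv2,numpy as np
cv2.imwrite('pics/both.png',cv2.resize(np.vstack([cv2.imread('pics/scene0.png'),cv2.imread('pics/top0.png')]),(400,600)))"
```

```text
(no output)
```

View pics/scene0.png

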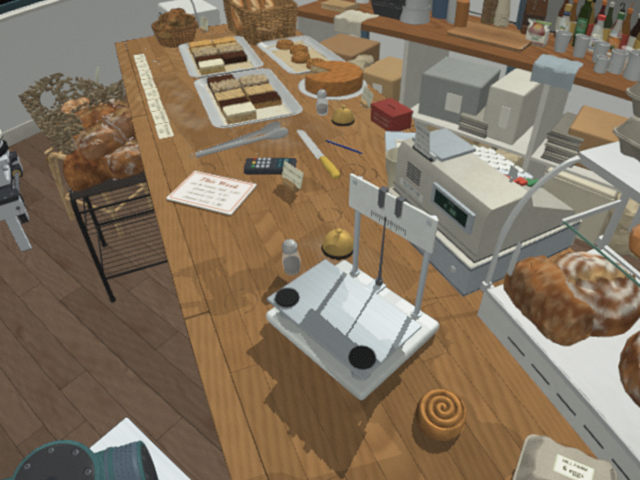

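View pics/top0.png

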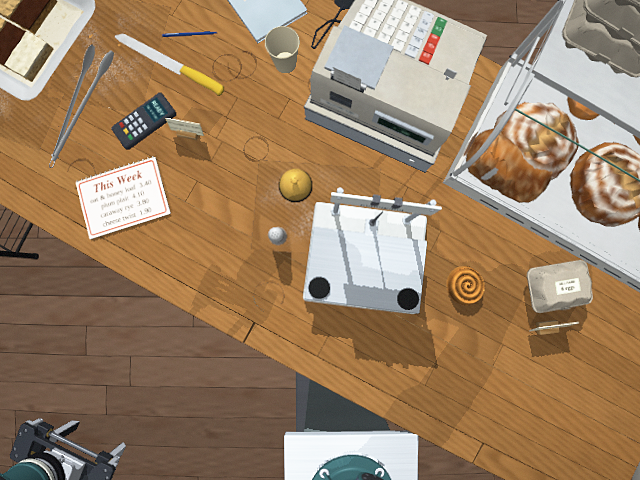

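```bash
python3 -c "
import cv2,numpy as np
a=cv2.imread('pics/scene0.png')[165:265,340:450];b=cv2.imread('pics/top0.png')[170:250,320:450]
a=cv2.resize(a,(396,360),interpolation=2);b=cv2.resize(b,(390,240),interpolation=2)
a=cv2.resize(cv2.imread('pics/scene0.png')[170:240,345:445],(800,560),interpolation=2)
cv2.imwrite('pics/c1.png',a)
cv2.imwrite('pics/c2.png',cv2.resize(cv2.imread('pics/top0.png')[180:230,325:445],(800,333),interpolation=2))"
```

```text
(no output)
```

View pics/c1.png

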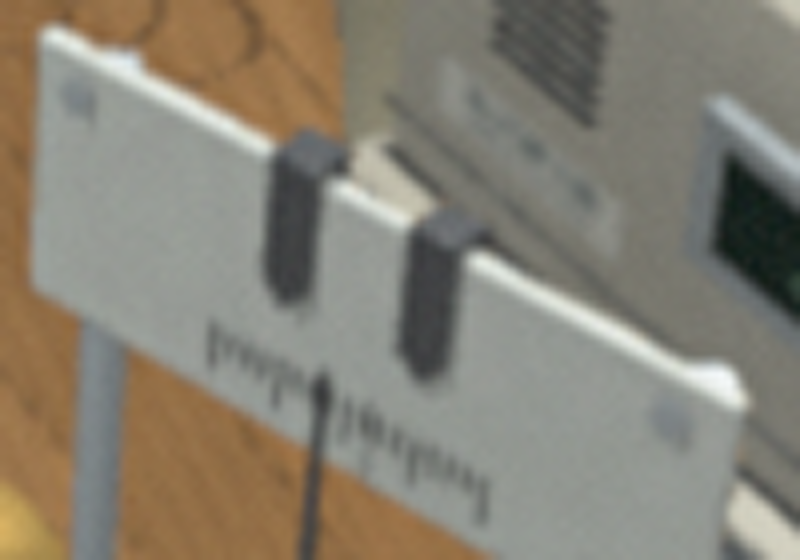

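View pics/c2.png

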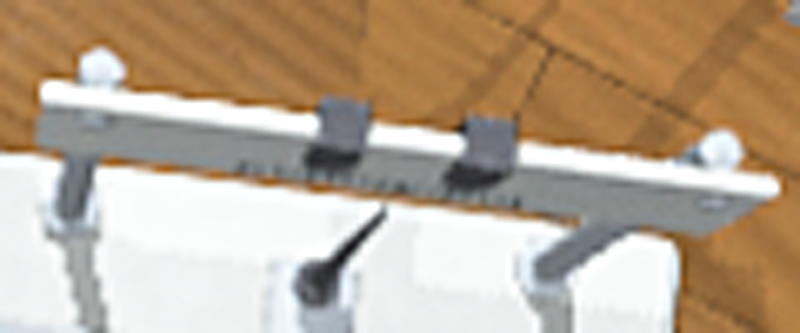

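Call:
{"api": "apply_moves", "payload": {
  "commands": [
    [0, 0, 0.05, 0.02, -0.035, 0.01, 0],
    [0, 0, 0.1, 0.05, -0.075, 0.02, 0],
    [0, 0, 0.15, 0.08, -0.12, 0.03, 0],
    [0, 0, 0.2, 0.105, -0.16, 0.03, 0],
    [0, 0, 0.218, 0.13, -0.2, 0.03, 0]
  ]
}}

```text
time: 1.5
tool_pos: [0.3444, 0.3057, 0.1981]
ee_rot: [3.14, 0.001, 2.963]
wrist_force: [0.8, 0.6, 0.0]
width: 0.0572
finger_force: 0.0
```

```bash
cat >> h.py <<'E'
class F: pass
PL=np.array([.507,.075]);PR=np.array([.4707,-.1235])
ey=(PL-PR)/np.linalg.norm(PL-PR);ex=np.array([ey[1],-ey[0]]);O=(PL+PR)/2+.07*ex
def loc(p): d=p[:2]-O; return np.array([d@ex,d@ey,p[2]])
def onplane(s,p,X):
    c,d=ray(s,p); k=(X-(c[:2]-O)@ex)/(d[:2]@ex); return loc(c+k*d)
E
python3 - <<'E'
from h import *
np.set_printoptions(precision=4,suppress=True)
S={n:snap(n) for n in('scene','top')}
P={'cl':((381.0,208.0),(374.8,205)),'cr':((398.6,217.3),(396.2,207.6)),'tip':((385.,216.7),(382.7,211.4)),
'panelTL':((350.3,174.5),(330.5,194)),'panelTR':((437.5,221.3),(441,208.8))}
print('pivot',O,'ex',ex)
for k,(a,b) in P.items():
    X=.09 if k=='tip' else .1
    print(k,'tri',loc(tri([(S['scene'],a),(S['top'],b)])),'sc',onplane(S['scene'],a,X),'top',onplane(S['top'],b,X), 'topz',loc(onz(S['top'],b,.285 if 'panel' in k else .245)))
for q in('needle_tip','clip_left','clip_right','pad_left','pad_right'):
    for n in S: print(q,n,[(round(a['score'],2),np.round(a['pixel'],1).tolist()) for a in place_of(n,q)[:2]])
E
```

```text
pivot [ 0.5577 -0.0368] ex [ 0.9837 -0.1799]
cl tri [0.0969 0.0267 0.2503] sc [0.1    0.0301 0.2467] top [0.1    0.0249 0.2362] topz [0.0984 0.0258 0.245 ]
cr tri [ 0.0995 -0.0136  0.2509] sc [ 0.1    -0.0128  0.2501] top [ 0.1    -0.014   0.2499] topz [ 0.1009 -0.0147  0.245 ]
tip tri [0.0891 0.0092 0.2443] sc [0.09   0.0103 0.2432] top [0.09   0.0086 0.2401] topz [0.0892 0.0091 0.245 ]
panelTL tri [0.097  0.1104 0.282 ] sc [0.1    0.113  0.2795] top [0.1    0.1108 0.2646] topz [0.0961 0.1106 0.285 ]
panelTR tri [ 0.1066 -0.0895  0.2831] sc [ 0.1    -0.0937  0.2891] top [ 0.1    -0.0815  0.3156] topz [ 0.1062 -0.089   0.285 ]
needle_tip scene [(0.62, [384.6, 218.8]), (0.34, [363.5, 355.9])]
needle_tip top [(0.97, [384.1, 208.0])]
clip_left scene [(0.49, [384.9, 217.7]), (0.42, [380.0, 208.0])]
clip_left top [(0.52, [376.8, 203.1])]
clip_right scene [(0.69, [396.3, 217.4])]
clip_right top [(0.54, [398.2, 205.8])]
pad_left scene [(0.75, [285.4, 292.9])]
pad_left top [(0.77, [317.7, 285.9])]
pad_right scene [(0.93, [360.3, 357.2])]
pad_right top []
```

Call:
{"api": "apply_moves", "payload": {
  "commands": [
    [0, 0, 0, 0.03, -0.035, 0.0, 0],
    [0, 0, 0, 0.06, -0.075, 0.0, 0],
    [0, 0, 0, 0.09, -0.12, 0, 0],
    [0, 0, 0, 0.125, -0.165, 0, 0],
    [0, 0, 0, 0.15, -0.2, 0, 0]
  ]
}}

```text
time: 2.6
tool_pos: [0.492, 0.1093, 0.1974]
ee_rot: [3.141, 0.001, 2.962]
wrist_force: [0.9, 0.7, -0.1]
width: 0.0003
finger_force: 0.0
```

Run:
```python
from h import *
np.set_printoptions(precision=4,suppress=True)
S={n:snap(n,n+'1.png') for n in('scene','top')}
for n,g in(('top',((319,288),(408,299))),('scene',((287,298),(362,357)))):
    im=cv2.imread('pics/%s0.png'%n).max(2)
    _,_,st,ce=cv2.connectedComponentsWithStats((im<60).astype(np.uint8))
    for q in g:
        i=np.argmin(np.linalg.norm(ce-q,axis=1)+1000*(st[:,4]<60)); print(n,ce[i],st[i],onz(S[n],ce[i],.078 if n=='scene' else .079))
W=lambda l:O+l[0]*ex+l[1]*ey
for l in((.097,.1104),(.1066,-.0895),(.0891,.0092),(.0969,.0267),(.0995,-.0136)):print(W(l))
v=cv2.resize(S['scene']['pixels'][150:390,240:460,::-1],(550,600),interpolation=2);cv2.imwrite('pics/c3.png',v)
```

```text
top [318.8244 287.5833] [309 278  21  20 336] [0.5018 0.0757 0.079 ]
top [407.74   298.7171] [398 289  21  21 350] [ 0.4764 -0.1217  0.079 ]
scene [286.6062 297.4431] [276 289  23  18 325] [0.4985 0.0742 0.078 ]
scene [361.5826 357.2606] [349 346  27  23 472] [ 0.4732 -0.1234  0.078 ]
[0.673  0.0543]
[ 0.6465 -0.1441]
[ 0.647  -0.0438]
[ 0.6578 -0.028 ]
[ 0.6531 -0.0681]
```

View pics/c3.png

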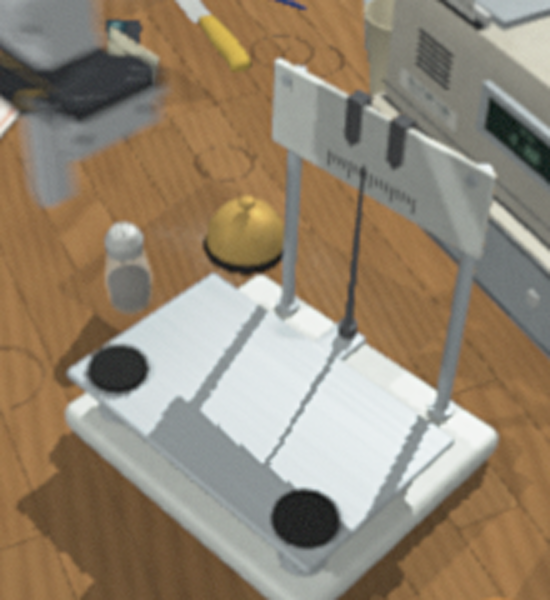

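Call:
{"api": "apply_moves", "payload": {
  "commands": [
    [0, 0, 0.05, 0.004, -0.017, -0.03, 0],
    [0, 0, 0.05, 0.007, -0.033, -0.06, 0],
    [0, 0, 0.05, 0.007, -0.033, -0.09, 0],
    [0, 0, 0.05, 0.007, -0.033, -0.105, 0],
    [0, 0, 0.05, 0.007, -0.033, -0.107, 0]
  ]
}}

```text
time: 3.2
tool_pos: [0.4957, 0.0783, 0.0874]
ee_rot: [-3.141, -0.006, 3.012]
wrist_force: [-1.3, 0.3, 0.3]
width: 0.0005
finger_force: 0.0
```

Call:
{"api": "apply_moves", "payload": {
  "commands": [
    [0, 0, 0, 0, 0, -0.002, 0],
    [0, 0, 0, 0, 0, -0.004, 0],
    [0, 0, 0, 0, 0, -0.006, 0],
    [0, 0, 0, 0, 0, -0.008, 0],
    [0, 0, 0, 0, 0, -0.009, 0]
  ]
}}

```text
time: 3.7
tool_pos: [0.4983, 0.0775, 0.0816]
ee_rot: [3.141, 0.001, 3.011]
wrist_force: [-0.2, 0.6, -0.5]
width: 0.0006
finger_force: 0.0
```

```bash
cat >> h.py <<'E'
PL=np.array([.5002,.075]);PR=np.array([.4748,-.1225])
ey=np.array([.13,.9915]);ex=np.array([ey[1],-ey[0]]);O=(PL+PR)/2+.07*ex
def look(f):
    np.set_printoptions(precision=4,suppress=True)
    o=get_obs();print(o['time'],o['tool_pos'],o['wrist_force'])
    S={n:snap(n) for n in('scene','top')};L={}
    for n in S:
        r=place_of(n,'needle_tip')
        if r: L[n]=r[0]['pixel'];print(n,r[0]['score'],r[0]['pixel'],onplane(S[n],L[n],.09))
    a=cv2.resize(S['scene']['pixels'][170:270,320:450,::-1],(780,600),interpolation=2)
    b=cv2.resize(S['top']['pixels'][180:230,325:445,::-1],(780,325),interpolation=2)
    cv2.imwrite('pics/'+f,cv2.resize(np.vstack([a,b]),(505,600),interpolation=cv2.INTER_AREA))
E
python3 -c "
from h import *
look('p1.png')"
```

```text
3.7 [0.4983 0.0775 0.0816] [-0.226   0.5835 -0.4886]
scene 0.98 [382.2, 217.1] [0.09   0.0068 0.2404]
top 0.66 [386.6, 208.3] [ 0.09   -0.0001  0.2885]
```

Call:
{"api": "apply_moves", "payload": {
  "commands": [
    [0, 0, 0, 0, -0.001, -0.002, 0],
    [0, 0, 0, 0, -0.002, -0.004, 0],
    [0, 0, 0, 0, -0.002, -0.006, 0],
    [0, 0, 0, 0, -0.002, -0.008, 0],
    [0, 0, 0, 0, -0.002, -0.008, 0]
  ]
}}

```text
time: 4.4
tool_pos: [0.4977, 0.0753, 0.0728]
ee_rot: [-3.142, -0.001, 3.011]
wrist_force: [-0.9, 0.2, 0.3]
width: 0.0004
finger_force: 0.0
```

```bash
python3 -c "
from h import *
look('p2.png')"
```

```text
4.4 [0.4977 0.0753 0.0728] [-0.9102  0.2196  0.3374]
scene 0.98 [387.0, 215.4] [ 0.09   -0.0036  0.2501]
top 0.84 [384.3, 209.3] [0.09  0.002 0.275]
```

View pics/p2.png

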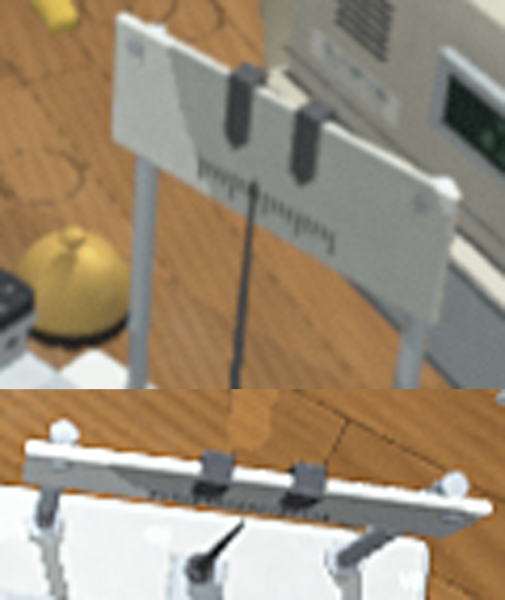

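```bash
python3 -c "
from h import *
a=snap('scene')['pixels'][200:400,220:420,::-1];b=snap('top')['pixels'][200:340,260:460,::-1]; w=snap('wrist')['pixels'][:,:,::-1]
a=cv2.resize(a,(400,400),interpolation=2);b=cv2.resize(b,(400,280),interpolation=2)[:200];w=cv2.resize(w,(400,300))
cv2.imwrite('pics/q.png',np.hstack([np.vstack([a,b]),np.vstack([w,np.zeros((300,400,3),np.uint8)])]))"
```

```text
(no output)
```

View pics/q.png

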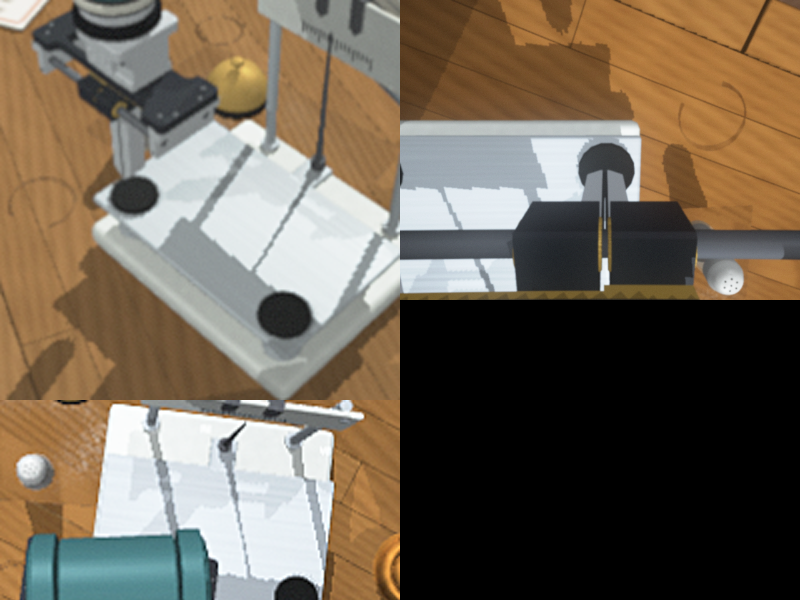

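```bash
python3 -c "
from h import *
np.set_printoptions(precision=4,suppress=True)
o=get_obs();print(o['tool_pos'],o['ee_rot'],o['wrist_force'],o['joint_torque'])
t=o['tool_pos']
for n in('scene','wrist'):
    s=snap(n);R,_=cv2.Rodrigues(np.array(s['rvec'],float));f=240/np.tan(np.radians(s['vertical_fov'])/2)
    print(n,'cam at',ray(s,(320,240))[0],'vfov',s['vertical_fov'])
    for P in(t,t+[0,0,.05],[.5,.075,.08]):
        c=R@np.array(P)+np.ravel(s['tvec']);u=c[:2]/c[2];u=u*(1+s['k1']*(u@u));print(P,u*f+[s['cx'],s['cy']])
    for a in place_of(n,'pad_left')[:2]+[]: print(a['score'],a['pixel'],onz(s,a['pixel'],.08))
    for a in masks_of(n,'pad_left')[:2]: print(a['extent'])
"
```

```text
[0.4982 0.0754 0.0735] [3.1415 0.0003 3.0108] [ 0.4357  0.2008 -0.5678] [ -0.0013 -30.1126 -29.151   -0.0031   0.0758   0.    ]
scene cam at [ 0.0348 -0.3893  0.7863] vfov 52.414602212765864
[0.4982 0.0754 0.0735] [286.1698 298.8281]
[0.4982 0.0754 0.1235] [284.6996 281.0466]
[0.5, 0.075, 0.08] [286.747  296.1205]
0.9 [288.2, 293.8] [0.5065 0.0769 0.08  ]
[277.0, 286.6, 301.9, 308.0]
wrist cam at [0.4282 0.0853 0.291 ] vfov 59.63154918464093
[0.4982 0.0754 0.0735] [325.7806 268.1082]
[0.4982 0.0754 0.1235] [325.4648 304.2825]
[0.5, 0.075, 0.08] [325.4968 275.2986]
0.62 [330.1, 275.4] [0.5004 0.0774 0.08  ]
[284.4, 229.4, 377.9, 300.7]
```

```bash
python3 -c "
from h import *
a=snap('scene')['pixels'][235:325,250:330,::-1];w=snap('wrist')['pixels'][200:360,240:420,::-1]
a=cv2.resize(a,(400,450),interpolation=2);w=cv2.resize(w,(400,450),interpolation=2)
cv2.imwrite('pics/q2.png',np.hstack([a,w]))"
```

```text
(no output)
```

View pics/q2.png

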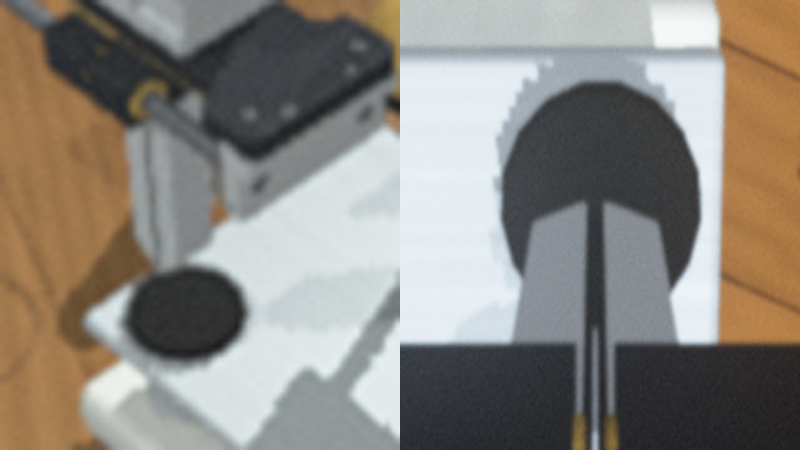

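Call:
{"api": "apply_moves", "payload": {
  "commands": [
    [0, 0, 0, 0.001, 0, -0.002, 0],
    [0, 0, 0, 0.002, 0, -0.004, 0],
    [0, 0, 0, 0.002, 0, -0.006, 0],
    [0, 0, 0, 0.002, 0, -0.006, 0],
    [0, 0, 0, 0.002, 0, -0.006, 0]
  ]
}}

```text
time: 5.65
tool_pos: [0.4999, 0.0754, 0.0671]
ee_rot: [3.142, -0.0, 3.011]
wrist_force: [-0.5, -0.1, -0.6]
width: 0.0004
finger_force: 0.0
```

```bash
cat >> h.py <<'E'
def tip(n='scene',k=6):
    "needle tip column offset by dark-needle search in scene crop"
    s=snap(n);r=place_of(n,'needle_tip');return s,r
E
python3 -c "
from h import *
look('p3.png')
f=[get_obs()['wrist_force']]
for _ in range(6): snap('scene'); f.append(get_obs()['wrist_force'])
print(np.mean(f,0),get_obs()['tool_pos'])
s=snap('scene');w=snap('wrist','w3.png')
im=w['pixels'].max(2);_,lab,st,ce=cv2.connectedComponentsWithStats((im<75).astype(np.uint8))
for i in range(1,len(st)):
    if st[i,4]>800: print(st[i],ce[i])
"
```

```text
5.65 [0.4999 0.0754 0.0671] [-0.4897 -0.0996 -0.6212]
scene 0.6 [382.5, 217.8] [0.09   0.006  0.2393]
top 0.67 [382.1, 210.2] [0.09   0.0042 0.2623]
[-0.167  -0.1192  0.0223] [0.5001 0.0754 0.0673]
[ 286  229   89  182 4487] [331.6534 275.452 ]
[  179   323   141   143 18205] [252.4489 395.8049]
[  336   322   304   134 18286] [414.1065 388.0148]
```

Call:
{"api": "apply_moves", "payload": {
  "commands": [
    [0, 0, 0, 0, 0, -0.001, 0],
    [0, 0, 0, 0, 0, -0.002, 0],
    [0, 0, 0, 0, 0, -0.003, 0],
    [0, 0, 0, 0, 0, -0.004, 0],
    [0, 0, 0, 0, 0, -0.004, 0]
  ]
}}

```text
time: 6.75
tool_pos: [0.4999, 0.0754, 0.063]
ee_rot: [3.142, -0.001, 3.011]
wrist_force: [0.2, -0.5, 0.2]
width: 0.0004
finger_force: 0.0
```

```bash
cat >> h.py <<'E'
def chk():
    np.set_printoptions(precision=4,suppress=True)
    f=[];P=[]
    for _ in range(4):
        s=snap('scene');f.append(get_obs()['wrist_force']);r=place_of('scene','needle_tip')
        if r:P.append(r[0]['pixel'])
    # dark needle below the panel: fit line over rows of the crop
    im=s['pixels'].astype(int).max(2);pts=[]
    for y in range(222,280):
        row=im[y,365:395];j=row.argmin();pts.append((365+j,y,row[j]))
    w=snap('wrist');d=w['pixels'].max(2)<75
    _,lab,st,ce=cv2.connectedComponentsWithStats(d.astype(np.uint8))
    print('f',np.mean(f,0),'tool',get_obs()['tool_pos'],'tip',np.mean(P,0),'pad',[list(x) for x in st[1:] if x[4]>2000 and x[1]<300])
    print('needle rows',[(p[0],p[1],int(p[2])) for p in pts[::6]])
E
python3 -c "
from h import *
chk()"
```

```text
f [-0.4829  0.272   0.4935] tool [0.5001 0.0754 0.0634] tip [385.3   218.525] pad [[np.int32(285), np.int32(231), np.int32(91), np.int32(180), np.int32(4484)]]
needle rows [(np.int64(385), 222, 89), (np.int64(384), 228, 86), (np.int64(383), 234, 82), (np.int64(383), 240, 79), (np.int64(382), 246, 70), (np.int64(382), 252, 75), (np.int64(381), 258, 70), (np.int64(380), 264, 69), (np.int64(380), 270, 71), (np.int64(379), 276, 67)]
```

Call:
{"api": "apply_moves", "payload": {
  "commands": [
    [0, 0, 0, 0, 0, -0.001, 0],
    [0, 0, 0, 0, 0, -0.002, 0],
    [0, 0, 0, 0, 0, -0.003, 0],
    [0, 0, 0, 0, 0, -0.004, 0],
    [0, 0, 0, 0, 0, -0.004, 0]
  ]
}}

```text
time: 7.7
tool_pos: [0.4999, 0.0754, 0.059]
ee_rot: [3.142, -0.0, 3.011]
wrist_force: [0.4, -0.5, -0.2]
width: 0.0007
finger_force: 0.0
```

```bash
python3 -c "
from h import *
chk()"
```

```text
f [-0.0742 -0.2586 -0.1243] tool [0.5001 0.0754 0.0593] tip [385.05 219.1 ] pad [[np.int32(285), np.int32(232), np.int32(92), np.int32(179), np.int32(4468)]]
needle rows [(np.int64(385), 222, 91), (np.int64(384), 228, 86), (np.int64(383), 234, 82), (np.int64(383), 240, 76), (np.int64(382), 246, 69), (np.int64(382), 252, 77), (np.int64(381), 258, 70), (np.int64(380), 264, 70), (np.int64(380), 270, 70), (np.int64(379), 276, 66)]
```

Call:
{"api": "apply_moves", "payload": {
  "commands": [
    [0, 0, 0, 0, 0, -0.001, 0],
    [0, 0, 0, 0, 0, -0.002, 0],
    [0, 0, 0, 0, 0, -0.003, 0],
    [0, 0, 0, 0, 0, -0.004, 0],
    [0, 0, 0, 0, 0, -0.005, 0]
  ]
}}

```text
time: 8.65
tool_pos: [0.5, 0.0754, 0.0542]
ee_rot: [3.142, -0.0, 3.011]
wrist_force: [0.3, 0.9, -0.1]
width: 0.0006
finger_force: 0.0
```

```bash
python3 -c "
from h import *
chk()
a=snap('scene')['pixels'][235:325,250:330,::-1];w=snap('wrist')['pixels'][200:360,240:420,::-1]
a=cv2.resize(a,(400,450),interpolation=2);w=cv2.resize(w,(400,450),interpolation=2)
cv2.imwrite('pics/q3.png',np.hstack([a,w]))"
```

```text
f [-0.4956  0.0604 -0.3103] tool [0.5001 0.0754 0.0544] tip [384.175 218.3  ] pad [[np.int32(283), np.int32(235), np.int32(95), np.int32(176), np.int32(4539)]]
needle rows [(np.int64(385), 222, 89), (np.int64(384), 228, 89), (np.int64(383), 234, 82), (np.int64(383), 240, 82), (np.int64(382), 246, 68), (np.int64(382), 252, 79), (np.int64(381), 258, 70), (np.int64(380), 264, 68), (np.int64(380), 270, 68), (np.int64(379), 276, 68)]
```

View pics/q3.png

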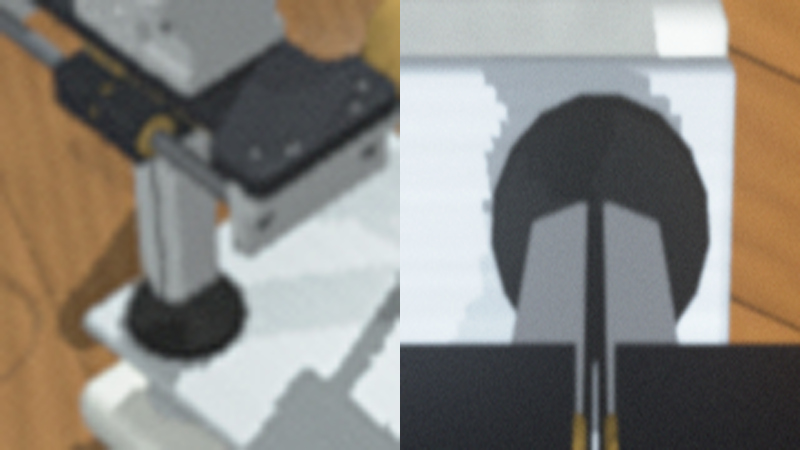

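```bash
cat >> h.py <<'E'
def proj(s,P):
    R,_=cv2.Rodrigues(np.array(s['rvec'],float));f=240/np.tan(np.radians(s['vertical_fov'])/2)
    c=R@np.array(P)+np.ravel(s['tvec']);u=c[:2]/c[2];u=u*(1+s['k1']*(u@u));return u*f+[s['cx'],s['cy']]
def npt(th,r):
    q=O+.09*ex-ey*0+ey*r*np.sin(th)+ey*Y0;return [q[0],q[1],.065+r*np.cos(th)]
Y0=0.0
def theta(off=0,n=1):
    """needle angle by maximal darkness along the projected needle in the scene picture"""
    best=[]
    for _ in range(n):
        s=snap('scene');im=cv2.GaussianBlur(s['pixels'],(0,0),.7).max(2).astype(np.float32)
        ths=np.arange(-.24,.241,.004);sc=[]
        for t in ths:
            p=np.array([proj(s,npt(t,r)) for r in np.linspace(.07,.175,40)],np.float32)
            p[:,0]+=off
            sc.append(cv2.remap(im,p[:,0:1],p[:,1:2],1).mean())
        sc=np.array(sc);i=sc.argmin();i=min(max(i,1),len(sc)-2)
        a,b,c=sc[i-1:i+2];best.append(ths[i]+.004*.5*(a-c)/(a-2*b+c+1e-9))
    return np.mean(best),sc.min()
def st(n=3):
    np.set_printoptions(precision=4,suppress=True)
    f=[];T=[]
    for _ in range(n): T.append(theta()[0]);f.append(get_obs()['wrist_force'][2])
    o=get_obs();print('t',o['time'],'theta',np.round(T,4),'tip mm',np.round(180*np.sin(np.mean(T)),1),'fz',np.round(f,1),'tool',o['tool_pos'])
E
python3 -c "
from h import *
st()
s=snap('scene')
for t in(0,.095,-.13): print(t,proj(s,npt(t,.18)))
"
```

```text
t 9.35 theta [0.0048 0.0049 0.0047] tip mm 0.9 fz [0.1 0.9 0.4] tool [0.5    0.0754 0.0543]
0 [385.2489 216.7624]
0.095 [378.046  213.0025]
-0.13 [395.2123 223.1945]
```

Call:
{"api": "apply_moves", "payload": {
  "commands": [
    [0, 0, 0, 0, 0, -0.001, 0],
    [0, 0, 0, 0, 0, -0.002, 0],
    [0, 0, 0, 0, 0, -0.003, 0],
    [0, 0, 0, 0, 0, -0.004, 0],
    [0, 0, 0, 0, 0, -0.005, 0]
  ]
}}

```text
time: 9.9
tool_pos: [0.5, 0.0754, 0.0492]
ee_rot: [3.142, -0.0, 3.011]
wrist_force: [-0.4, 0.2, -0.2]
width: 0.0005
finger_force: 0.0
```

```bash
python3 -c "
from h import *
st()"
```

```text
t 10.05 theta [0.0048 0.0048 0.0047] tip mm 0.9 fz [-0.1 -0.1  0.4] tool [0.5    0.0754 0.0492]
```

Call:
{"api": "apply_moves", "payload": {
  "commands": [
    [0, 0, 0, 0, 0, -0.001, 0],
    [0, 0, 0, 0, 0, -0.002, 0],
    [0, 0, 0, 0, 0, -0.003, 0],
    [0, 0, 0, 0, 0, -0.004, 0],
    [0, 0, 0, 0, 0, -0.005, 0]
  ]
}}

```text
time: 10.55
tool_pos: [0.5, 0.0753, 0.0442]
ee_rot: [3.142, -0.0, 3.011]
wrist_force: [-0.0, -0.9, 0.4]
width: 0.0005
finger_force: 0.0
```

```bash
python3 -c "
from h import *
st()
s=snap('scene');t=snap('top')
for X in(.096,.1):
  for p in((381.,208.),(398.6,217.3),(385.,216.7)): print(X,p,onplane(s,p,X))
for p in((374.8,205),(396.2,207.6),(382.7,211.4)): print('top',loc(onz(t,p,.245)))
for n,ss in(('scene',s),('top',t)):
  for c in('clip_left','clip_right'):
    for m in masks_of(n,c)[:2]: print(n,c,round(m['score'],2),m['extent'])
"
```

```text
t 10.7 theta [0.0048 0.0049 0.0048] tip mm 0.9 fz [0.2 0.1 0.5] tool [0.5    0.0754 0.0442]
0.096 (381.0, 208.0) [0.096 0.016 0.253]
0.096 (398.6, 217.3) [ 0.096  -0.0249  0.2544]
0.096 (385.0, 216.7) [0.096  0.0051 0.239 ]
0.1 (381.0, 208.0) [0.1    0.019  0.2493]
0.1 (398.6, 217.3) [ 0.1    -0.0221  0.2506]
0.1 (385.0, 216.7) [0.1    0.0081 0.2352]
top [0.1009 0.0169 0.245 ]
top [ 0.1014 -0.0236  0.245 ]
top [0.0908 0.0008 0.245 ]
scene clip_left 0.65 [374.5, 185.6, 390.7, 208.4]
scene clip_right 0.47 [390.9, 192.0, 405.1, 220.8]
scene clip_right 0.46 [276.5, 291.3, 302.4, 308.1]
top clip_left 0.47 [374.5, 197.1, 380.3, 206.8]
top clip_right 0.56 [392.5, 197.6, 400.3, 210.0]
```

Call:
{"api": "apply_moves", "payload": {
  "commands": [
    [0, 0, 0, 0, 0, -0.001, 0],
    [0, 0, 0, 0, 0, -0.002, 0],
    [0, 0, 0, 0, 0, -0.003, 0],
    [0, 0, 0, 0, 0, -0.004, 0],
    [0, 0, 0, 0, 0, -0.005, 0]
  ]
}}

```text
time: 11.5
tool_pos: [0.5001, 0.0757, 0.0394]
ee_rot: [3.141, 0.0, 3.011]
wrist_force: [0.3, 0.7, 1.4]
width: 0.0008
finger_force: 0.7
```

```bash
python3 -c "
from h import *
st()
a=snap('scene')['pixels'][235:325,250:330,::-1];w=snap('wrist')['pixels'][200:360,240:420,::-1]
a=cv2.resize(a,(400,450),interpolation=2);w=cv2.resize(w,(400,450),interpolation=2)
cv2.imwrite('pics/q4.png',np.hstack([a,w]))"
```

```text
t 11.65 theta [0.0299 0.0329 0.032 ] tip mm 5.7 fz [1.6 1.3 1.2] tool [0.5001 0.0756 0.0394]
```

Call:
{"api": "apply_moves", "payload": {
  "commands": [
    [0, 0, 0, 0, 0, -0.0015, 0],
    [0, 0, 0, 0, 0, -0.003, 0],
    [0, 0, 0, 0, 0, -0.0045, 0],
    [0, 0, 0, 0, 0, -0.0065, 0],
    [0, 0, 0, 0, 0, -0.0065, 0]
  ]
}}

```text
time: 12.25
tool_pos: [0.5003, 0.0759, 0.0329]
ee_rot: [3.141, 0.0, 3.011]
wrist_force: [-0.2, 3.5, 3.9]
width: 0.0004
finger_force: 2.0
```

```bash
python3 -c "
from h import *
st(2)
look('p5.png')"
```

```text
t 12.35 theta [0.0967 0.0962] tip mm 17.3 fz [4.1 3.4] tool [0.5003 0.0758 0.0331]
12.35 [0.5003 0.0758 0.0331] [-0.2123  3.8947  3.3538]
scene 0.93 [376.1, 212.9] [0.09   0.0216 0.242 ]
top 0.77 [374.5, 207.4] [0.09   0.0207 0.2812]
```

View pics/p5.png

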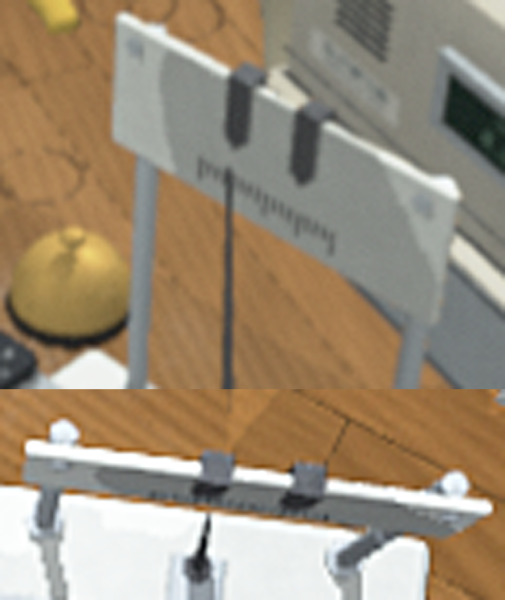

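Call:
{"api": "apply_moves", "payload": {
  "commands": [
    [0, 0, 0, 0, 0, -0.0002, 0],
    [0, 0, 0, 0, 0, -0.0003, 0],
    [0, 0, 0, 0, 0, -0.0003, 0],
    [0, 0, 0, 0, 0, -0.0003, 0],
    [0, 0, 0, 0, 0, -0.0003, 0]
  ]
}}

```text
time: 13.05
tool_pos: [0.5003, 0.0754, 0.0326]
ee_rot: [3.141, 0.0, 3.011]
wrist_force: [0.1, 3.8, 4.2]
width: 0.0007
finger_force: 2.2
```

Call:
{"api": "apply_moves", "payload": {
  "commands": [
    [0, 0, 0, 0, 0, 0, 0],
    [0, 0, 0, 0, 0, 0, 0],
    [0, 0, 0, 0, 0, 0, 0],
    [0, 0, 0, 0, 0, 0, 0],
    [0, 0, 0, 0, 0, 0, 0]
  ]
}}

```text
time: 13.55
tool_pos: [0.5002, 0.0753, 0.0326]
ee_rot: [3.142, 0.0, 3.011]
wrist_force: [1.1, 4.2, 3.9]
width: 0.0002
finger_force: 2.2
```

```bash
python3 -c "
from h import *
st(2)"
```

```text
t 13.65 theta [0.098 0.098] tip mm 17.6 fz [5.1 4.5] tool [0.5002 0.0753 0.0326]
```

Call:
{"api": "apply_moves", "payload": {
  "commands": [
    [0, 0, 0, 0, 0, 0.002, 0],
    [0, 0, 0, 0, 0, 0.005, 0],
    [0, 0, 0, 0, 0, 0.009, 0],
    [0, 0, 0, 0, 0, 0.015, 0],
    [0, 0, 0, 0, 0, 0.03, 0]
  ]
}}

```text
time: 14.15
tool_pos: [0.4979, 0.0746, 0.0609]
ee_rot: [-3.14, -0.005, 3.01]
wrist_force: [0.1, 0.7, 0.7]
width: 0.0004
finger_force: 0.0
```

```bash
python3 -c "
from h import *
st(5)"
```

```text
t 14.4 theta [0.0049 0.0048 0.0048 0.0048 0.0048] tip mm 0.9 fz [1.2 0.5 0.9 0.  0. ] tool [0.4995 0.0751 0.0619]
```

Call:
{"api": "apply_moves", "payload": {
  "commands": [
    [0, 0, 0, 0, -0.02, 0.015, 0],
    [0, 0, 0, -0.004, -0.05, 0.02, 0],
    [0, 0, 0, -0.009, -0.09, 0.02, 0],
    [0, 0, 0, -0.015, -0.13, 0.02, 0],
    [0, 0, 0, -0.02, -0.17, 0.02, 0]
  ]
}}

```text
time: 14.9
tool_pos: [0.4789, -0.0959, 0.0816]
ee_rot: [3.142, -0.002, 3.011]
wrist_force: [0.4, -0.1, -0.1]
width: 0.0003
finger_force: 0.0
```

Call:
{"api": "apply_moves", "payload": {
  "commands": [
    [0, 0, 0, -0.003, -0.015, 0.0, 0],
    [0, 0, 0, -0.0055, -0.0275, -0.01, 0],
    [0, 0, 0, -0.0055, -0.0275, -0.018, 0],
    [0, 0, 0, -0.0055, -0.0275, -0.026, 0],
    [0, 0, 0, -0.0055, -0.0275, -0.03, 0]
  ]
}}

```text
time: 15.4
tool_pos: [0.4737, -0.1208, 0.0506]
ee_rot: [3.14, -0.003, 3.012]
wrist_force: [0.8, -0.3, -0.2]
width: 0.0005
finger_force: 0.0
```

```bash
python3 -c "
from h import *
st(3)
w=snap('wrist')
for q in('pad_right','pad_left'):
  for m in masks_of('wrist',q)[:1]: print(q,m['score'],m['extent'])
d=w['pixels'].max(2)<75
_,lab,s,ce=cv2.connectedComponentsWithStats(d.astype(np.uint8))
print([[int(v) for v in x] for x in s[1:] if x[4]>1000])
d=(np.load('/dev/null') if 0 else cv2.imread('pics/w3.png').max(2))<75
_,lab,s,ce=cv2.connectedComponentsWithStats(d.astype(np.uint8))
print('left ref z.067',[[int(v) for v in x] for x in s[1:] if x[4]>1000])
"
```

```text
t 15.55 theta [-0.1478 -0.1487 -0.039 ] tip mm -20.1 fz [ 0.8 -0.   0.5] tool [ 0.4744 -0.1211  0.0519]
pad_right 0.92 [275.6, 235.0, 377.6, 329.1]
[[277, 236, 98, 175, 4945], [0, 322, 320, 144, 26652], [336, 322, 139, 134, 16525]]
left ref z.067 [[286, 229, 89, 182, 4487], [179, 323, 141, 143, 18205], [336, 322, 304, 134, 18286]]
```

```bash
cat >> h.py <<'E'
def theta_img(s,pix,r0=.08,off=(0,0)):
    im=cv2.GaussianBlur(pix,(0,0),.6).max(2).astype(np.float32);ths=np.arange(-.24,.241,.004);sc=[]
    for t in ths:
        p=np.array([proj(s,npt(t,r)) for r in np.linspace(r0,.172,40)],np.float32)+np.float32(off)
        sc.append(cv2.remap(im,p[:,0:1],p[:,1:2],1).mean())
    sc=np.array(sc);i=min(max(sc.argmin(),1),len(sc)-2);a,b,c=sc[i-1:i+2]
    return round(float(ths[i]+.002*(a-c)/(a-2*b+c+1e-9)),4),round(float(sc[i]),1),round(float(np.median(sc)),1)
def tt(n=2):
    for _ in range(n):
        s=snap('top');print(theta_img(s,s['pixels']),'fz',get_obs()['wrist_force'],[ (round(a['score'],2),a['pixel']) for a in place_of('top','needle_tip')[:2]])
E
python3 -c "
from h import *
for f in('top0','top1'): print(f,theta_img(snap('top'),cv2.imread('pics/%s.png'%f)[:,:,::-1]))
tt()
s=snap('top');print([proj(s,npt(t,r)) for t in(0,-.13) for r in(.08,.18)])
print(s['pixels'][205:225,370:400].max(2)[::3])
print(place_of('scene','needle_tip')[:2],masks_of('top','needle_tip')[0]['extent'])
c=snap('scene')['pixels'][200:260,370:400].max(2);print(c[::8])
"
```

```text
top0 (0.0182, 106.2, 245.6)
top1 (0.0182, 99.2, 242.0)
(0.0182, 105.6, 245.1) fz [0.42713532 0.44669626 0.31743483] [(0.55, [384.1, 211.4])]
(0.0182, 105.9, 245.2) fz [-0.170071    0.14147164  0.65816027] [(0.59, [385.0, 211.1])]
[array([376.2560509, 218.8815957]), array([383.05103209, 211.88637372]), array([381.10641631, 219.57203237]), array([395.22216989, 213.64410725])]
[[129  85  86  92  72  75  79  92 120 143 145 144 142 141 140 141 141 142
  142 141 145 131  90  54  55  62  62  88 108  96]
 [194 167 151 157 157 155 156 152 150 143 144 123 118 129  95  83 121 127
  139 134 127 125  79  84  75  69  88  92 111 131]
 [252 252 252 252 250 247 246 250 251 255 255 251 164 244 254 244 237 234
  238 236 230 220 207 188 175 157 157 152 144 146]
 [251 250 251 251 245 240 246 248 205  87  77 187 242 243 239 238 238 238
  248 250 250 249 250 251 251 251 250 250 252 253]
 [254 255 255 255 255 172  73  26 130 244 250 240 239 239 238 238 237 249
  250 250 249 249 249 250 250 249 250 249 249 249]
 [127 103  85  58  49  72 182 245 237 239 242 239 240 239 240 238 237 248
  250 250 250 249 249 24
[... 485 characters left out ...]
 69  55  50  51  51  49
   49  48  51  51  52  49  48  48  50  50  46  50]
 [ 75  76  75  76  76  76  74  73  71  75  75  78  78  71  55  50  50  45
   51  51  53  57  73  78  72  59  52  48  49  50]
 [ 79  78  78  74  78  76  76  76  74  76  76  76  77  75  73  72  75  74
   73  74  77  72  74  73  76  74  77  80  91 105]
 [ 76  78  78  76  77  79  76  82  78  80  76  80  78  76  79  77  76  76
   78  76  75  74  73  72  70  76 118 174 182 174]
 [ 76  81  80  79  76  80  78  82  80  77  77  77  78  79  79  77  77  77
   76  75  71  75  74  71  72 106 157 172 178 173]
 [ 78  78  78  78  78  82  78  81  81  78  76  77  80  75  79  77  77  77
   74  75  72  73  69  75  95 106 141 166 169 167]]
```

Call:
{"api": "apply_moves", "payload": {
  "commands": [
    [0, 0, 0, 0, 0, -0.002, 0],
    [0, 0, 0, 0, 0, -0.004, 0],
    [0, 0, 0, 0, 0, -0.006, 0],
    [0, 0, 0, 0, 0, -0.0075, 0],
    [0, 0, 0, 0, 0, -0.009, 0]
  ]
}}

```text
time: 16.7
tool_pos: [0.4745, -0.1221, 0.0433]
ee_rot: [3.141, -0.0, 3.011]
wrist_force: [0.2, -0.8, 0.1]
width: 0.0002
finger_force: 0.0
```

```bash
python3 -c "
from h import *
tt();print(get_obs()['tool_pos'])"
```

```text
(0.0181, 105.6, 245.1) fz [-0.18661618 -0.51930002  0.54360941] [(0.74, [384.8, 208.3])]
(0.0182, 105.8, 245.1) fz [-0.16791763  0.20145002  0.51131332] [(0.92, [385.2, 209.3])]
[ 0.47454791 -0.12213458  0.04348714]
```

Call:
{"api": "apply_moves", "payload": {
  "commands": [
    [0, 0, 0, 0, 0, -0.001, 0],
    [0, 0, 0, 0, 0, -0.002, 0],
    [0, 0, 0, 0, 0, -0.003, 0],
    [0, 0, 0, 0, 0, -0.004, 0],
    [0, 0, 0, 0, 0, -0.005, 0]
  ]
}}

```text
time: 17.4
tool_pos: [0.4747, -0.1226, 0.0387]
ee_rot: [-3.141, 0.0, 3.011]
wrist_force: [-0.0, -1.2, 1.8]
width: 0.0003
finger_force: 0.8
```

```bash
python3 -c "
from h import *
tt();print(get_obs()['tool_pos'])"
```

```text
(-0.0087, 110.0, 245.6) fz [-0.45952848 -1.862852    1.32394266] [(0.74, [386.9, 207.3])]
(-0.0121, 106.4, 245.8) fz [-1.01537854 -1.46898633  1.43260266] [(0.71, [385.3, 207.2])]
[ 0.47471067 -0.12235244  0.0387006 ]
```

Call:
{"api": "apply_moves", "payload": {
  "commands": [
    [0, 0, 0, 0, 0, -0.0015, 0],
    [0, 0, 0, 0, 0, -0.003, 0],
    [0, 0, 0, 0, 0, -0.005, 0],
    [0, 0, 0, 0, 0, -0.007, 0],
    [0, 0, 0, 0, 0, -0.007, 0]
  ]
}}

```text
time: 18.1
tool_pos: [0.4747, -0.1227, 0.0316]
ee_rot: [-3.141, 0.0, 3.011]
wrist_force: [-0.8, -3.7, 4.5]
width: 0.0006
finger_force: 2.2
```

```bash
python3 -c "
from h import *
tt();print(get_obs()['tool_pos'])"
```

```text
(-0.071, 111.2, 245.7) fz [-1.00924735 -3.97366406  4.98318247] [(0.91, [392.1, 208.9]), (0.42, [279.8, 235.8])]
(-0.0701, 110.8, 245.7) fz [-0.99413698 -4.50228983  4.60706761] [(0.79, [391.9, 212.9]), (0.29, [318.0, 287.6])]
[ 0.47473275 -0.12266466  0.03180002]
```

Call:
{"api": "apply_moves", "payload": {
  "commands": [
    [0, 0, 0, 0, 0, -0.001, 0],
    [0, 0, 0, 0, 0, -0.002, 0],
    [0, 0, 0, 0, 0, -0.003, 0],
    [0, 0, 0, 0, 0, -0.0037, 0],
    [0, 0, 0, 0, 0, -0.0037, 0]
  ]
}}

```text
time: 18.8
tool_pos: [0.4747, -0.1228, 0.0281]
ee_rot: [-3.14, 0.001, 3.011]
wrist_force: [-1.7, -4.5, 5.3]
width: 0.0003
finger_force: 3.0
```

```bash
python3 -c "
from h import *
tt(3);print(get_obs()['tool_pos'])
im=snapshot('top')['pixels'].max(2)
for y in range(202,216): print(y,im[y,384:402])"
```

```text
(-0.1002, 114.2, 240.6) fz [-1.28684348 -4.40667874  5.63913485] [(0.74, [396.9, 211.8])]
(-0.0998, 112.9, 240.8) fz [-1.62529464 -5.31885227  4.37231221] [(0.93, [398.1, 210.9])]
(-0.0998, 113.0, 240.7) fz [-2.05523177 -5.31113823  6.24071441] [(0.56, [396.9, 211.9])]
[ 0.47471304 -0.12275031  0.02814185]
202 [170 179 192 205 222 236 242 250 255 255 197 123 120 122 125 125 124 126]
203 [135 134 128 128 129 144 151 167 181 185 148 128 135 137 135 129 124 129]
204 [143 143 146 142 142 141 141 142 128  79 102 113 124 138 146 132 132 132]
205 [146 145 143 144 142 146 148 136  93  57  54  64  68  91 105  99 108 101]
206 [145 145 148 144 144 145 149 100  56  55  59  57  59  56  50  41  77 106]
207 [122 121 144 132 142 148 139 108  77  57  56  57  56  54  61  84 125 148]
208 [110 115 134 127 141 135 132 128  82  89  80  72  93  97 114 132 148 149]
209 [153 156 138 142 146 128 138 119 103 135 115 118 126 104 143 138 132 146]
210 [217 200 182 169 161 153 146 128 141 150 135 142 139 113 133 127 122 133]
211 [252 248 241 237 238 240 233 229 212 202 183 167 166 159 150 150 151 137]
212 [249 252 254 255 255 255 255 255 255 231 166 168 231 238 232 212 205 195]
213 [242 242 245 246 255 255 254 247 239 150 123 235 255 255 255 255 252 251]
214 [242 244 249 250 249 239 148 101  98 192 236 255 255 252 253 254 255 255]
215 [254 241 225 200 140  44  83 197 237 255 255 254 251 250 250 251 251 251]
```

Call:
{"api": "apply_moves", "payload": {
  "commands": [
    [0, 0, 0, 0, 0, -0.0003, 0],
    [0, 0, 0, 0, 0, -0.0006, 0],
    [0, 0, 0, 0, 0, -0.0006, 0],
    [0, 0, 0, 0, 0, -0.0006, 0],
    [0, 0, 0, 0, 0, -0.0006, 0]
  ]
}}

```text
time: 19.65
tool_pos: [0.4747, -0.1228, 0.0276]
ee_rot: [-3.14, 0.001, 3.011]
wrist_force: [-1.9, -5.0, 5.8]
width: 0.0008
finger_force: 3.1
```

Call:
{"api": "apply_moves", "payload": {
  "commands": [
    [0, 0, 0, 0, 0, 0, 0],
    [0, 0, 0, 0, 0, 0, 0],
    [0, 0, 0, 0, 0, 0, 0],
    [0, 0, 0, 0, 0, 0, 0],
    [0, 0, 0, 0, 0, 0, 0]
  ]
}}

```text
time: 20.15
tool_pos: [0.4747, -0.1227, 0.0276]
ee_rot: [-3.141, 0.001, 3.011]
wrist_force: [-1.7, -5.4, 5.4]
width: 0.0002
finger_force: 3.1
```

```bash
python3 -c "
from h import *
tt(2)"
```

```text
(-0.1062, 117.9, 239.5) fz [-1.89072024 -5.32903637  5.03236629] [(0.85, [395.2, 209.2])]
(-0.1062, 118.2, 239.5) fz [-1.88663531 -4.70745416  5.7535626 ] [(0.95, [393.9, 211.8])]
```

Call:
{"api": "apply_moves", "payload": {
  "commands": [
    [0, 0, 0, 0, 0, 0.003, 0],
    [0, 0, 0, 0, 0, 0.007, 0],
    [0, 0, 0, 0, 0, 0.013, 0],
    [0, 0, 0, 0, 0, 0.025, 0],
    [0, 0, 0, 0, 0, 0.045, 0]
  ]
}}

```text
time: 20.85
tool_pos: [0.473, -0.1204, 0.071]
ee_rot: [3.138, -0.005, 3.011]
wrist_force: [0.6, 0.8, 0.3]
width: -0.0001
finger_force: 0.0
```

Call:
{"api": "apply_moves", "payload": {
  "commands": [
    [0, 0, 0, 0, 0, 0.03, 0],
    [0, 0, 0, 0, 0, 0.05, 0],
    [0, 0, 0, 0, 0, 0.05, 0],
    [0, 0, 0, 0, 0, 0.05, 0],
    [0, 0, 0, 0, 0, 0.05, 0]
  ]
}}

```text
time: 21.35
tool_pos: [0.4735, -0.1213, 0.1204]
ee_rot: [3.14, -0.003, 3.011]
wrist_force: [-0.6, 0.4, 0.4]
width: 0.0002
finger_force: 0.0
```

```bash
python3 -c "
from h import *
tt(2)
s=snap('scene');t=snap('top');print(get_obs()['time'])
for q in('sugar_shaker','pastry','desk_bell'): print(q,[onz(t,a['pixel'],0) for a in place_of('top',q)[:1]])"
```

```text
(0.0182, 105.2, 244.9) fz [-0.45150213 -0.67103078  0.33571473] [(0.91, [383.8, 208.9])]
(0.0181, 104.9, 245.1) fz [ 0.46327961 -0.3237302   0.47167291] [(0.79, [384.8, 210.4])]
21.65
sugar_shaker [array([0.63327546, 0.16032129, 0.        ])]
pastry []
desk_bell [array([0.74416401, 0.13347114, 0.        ])]
```

```bash
python3 -c "
from bench import *
print(close_job())"
```

```text
the job is handed in; nothing more can be done
None
```

I pressed the left pad and then the right until the needle stood at its clip (my readings put it within about 2 mm each time), held each for about a second, and let go with the needle back upright. I handed the job in at about 21.7 s, but no verdict came back, and I did not re-locate the bun at the end.

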